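# Hang the lift-off door on the slide cabinet

### The job

The slide cabinet's door has been taken off and stands in one of two slotted drying stands; a plain cover panel stands in the other. Take the door with the two hinge eyes by the tab on its top edge, bring it to the cabinet upright and just above the two hinge pins, and lower it so that both eyes drop onto their pins together; keep hold until it sits fully down on both, then let go. The door may be left at any swing angle; leave the plain panel standing in its slot.

Things in the scene. Friction and masses are not known exactly. Their poses are not given: they have to be found in the camera images.
- door: Lift-off door, loose, 0.22 kg: upright grey panel 110 (x) x 10 (y) x 150 (z) mm. Origin: centre of the panel's underside; z up; x points to the edge with two steel hinge eyes. A tab 10 mm thick, 44 mm long stands on the top edge (z 150 to 188), centred at x = +6 mm, near the centre of mass: pinch it across y from above. Starts upright in the slot of stand_a, eyes away from the robot.
- cover_panel: Plain cover panel, loose, in the slot of the second stand: the same panel and tab as the door but without hinge eyes. Same origin and axes. Not to be used.
- stand_a: Fixed aluminium drying stand that holds the door, 100 (x) x 60 (y) mm, origin at the centre of its underside. One slot along its x, 14 mm wide; slot floor 6 mm, slot walls up to 50 mm above the bench: the door must rise 45 mm to clear them. An equal stand holds the cover panel; which of them is left or right of the cabinet varies.
- eye_lower (a point): Lower hinge eye of the door: centre of its hole at the eye's underside, 74 mm from the door's origin along its x and 16 mm above its underside. An eye is a steel ring with an upright hole 26 mm across, 36 mm outside, 12 mm high. Axes as the door's.
- eye_upper (a point): Upper hinge eye of the door: the same ring, 110 mm above the lower one.
- cabinet: Open-fronted grey slide cabinet, fixed: 120 deep (x) x 150 wide (y) x 165 mm high. Origin: centre of its underside, on the bench; z up; its front faces its own -x, toward the robot. At the front's right (-y) edge two steel brackets carry one upright hinge pin each, one above the other. A hung door swings freely; sticking straight out along -x, eyes toward the cabinet, it is clear of all.
- pin_lower (a point): Lower hinge pin: point on its axis at the round bracket shoulder where the eye's underside comes to rest; in the cabinet's frame x -84, y -63, z 26 mm. The steel pin stands 24 mm above this point and tapers from 18 mm diameter at the foot to 5 mm at the tip. Axes as the cabinet's.
- pin_upper (a point): Upper hinge pin: the same, 110 mm straight above the lower one. Its bracket, 8 mm thick below this point and 32 mm across, bars the lower eye from coming down past it: bring the door in sideways or from the front with its eyes 30 to 80 mm above their resting height, then straight down.

How it is judged:
On the way:
1. the door is lowered onto both pins while still held (horizontal distance between eye_lower and pin_lower below 0.01 m and horizontal distance between eye_upper and pin_upper below 0.01 m and z of eye_lower in the frame of pin_lower below 0.014 m and z of eye_upper in the frame of pin_upper below 0.014 m and contact force between the fingers and door above 0.5 N), for 0.1 s.
At the end, for the whole second after the job is handed in: Both hinge eyes sit on their own pins (each eye's centre within 10 mm of its pin's axis and within 10 mm above, 8 mm below, the shoulder), the door is upright within 10 degrees, released and at rest, at any swing angle (horizontal distance between eye_lower and pin_lower below 0.01 m and horizontal distance between eye_upper and pin_upper below 0.01 m and z of eye_lower in the frame of pin_lower between -0.008 and 0.01 m and z of eye_upper in the frame of pin_upper between -0.008 and 0.01 m and angle between door's own z axis and vertical below 0.17 rad and linear speed of door below 0.03 m/s); the robot touches nothing.
It fails at once if the plain cover panel is moved more than 40 mm or tipped over (distance of cover_panel from where it was at the start of the episode above 0.04 m or angle between cover_panel's own z axis and vertical above 0.4 rad).
It also fails if it takes over 38 s, if anything falls off the work surface, if the arm or the gripper's body presses on something with over 40 N, if the wrist force passes 120 N, or if a joint passes its speed limit or range.

### The arm

A 7-joint arm with a two-finger parallel gripper is mounted at the origin on a cart in front of the work surface, level with it; the furniture and walls round the work are solid. World frame = base frame: x ahead of the robot, y to its left, z up, the work surface at z = 0. Lengths are in m, angles in rad, forces in N, time in s.
With the tool pointing down it reaches from about 0.4 to 0.925 m from the base axis. Payload 5.6 kg.
Tool frame: the origin (TCP) lies midway between the tips of the shut fingers; the grasp point (between the pads) lies hold_point_z behind it (hold_point_z is the distance from the TCP to the grasp point, in m); z points along the fingers, x is the direction in which the jaws open and shut, and the axes are right-handed (so a half turn about z gives the same grasp; the last joint's range is limited). The gripper opens to 85 mm and grips with 20 to 120 N. Pads are 22 mm wide; open, the fingers measure 114 mm over their backs; the gripper's body (76 mm by 85 mm) begins 54 mm behind the grasp point. The pads swing forward as they close: fully open they stand 13 mm farther back than shut.
Start: joints at [1.242, 0.468, -0.012, 1.603, 0.006, 1.071, -0.056], TCP at [0.183, -0.624, 0.231] pointing down, gripper open.
Joint ranges: [-2.53, 2.53], [-0.31, 2.02], [-1.57, 1.55], [0.28, 2.44], [-1.29, 4.43], [0.15, 1.84], [-2.92, 2.92]. Speed limits (rad/s): [2.57, 2.57, 3.14, 3.14, 3.14, 3.14, 3.14].

### API

Orientations are given as a unit quaternion [x, y, z, w].
In Python, from cell import sense, get_image, camera_model, finish_job, find_in, mark_of, hold_point_z gives the robot as it stands. The module is installed in compiled form; this text tells all that it offers.
- The arm moves only by the tool step_arm, never from a script. Its argument "plan" is a list of rows, each a list of 5 numbers: the shift along the tool's x, y, z in mm, then the turn about the tool's z in rad, then the finger opening in mm, from 0 to 85.4. In form: [[x, y, z, twist, fingers], ...]. A call has 1 to 5 rows; each row is the pose to reach, as a shift and turn from the pose measured when the call began, along the tool's axes at that moment; what a row does not reach only later rows make up. A row lasts 1/8 s, in which the tool goes at most 62.5 mm and 10.7 degrees, less where a joint would pass 70% of its speed; a pose out of reach is approached as far as the arm can. A call with a gripper value outside its range is refused whole. The fingers move at their own pace and stop on an object; the grip force is fixed at half the most. Time passes only in rows, so rows that repeat a pose let the fingers close. It gives the time, the measured TCP pose, the force and the opening at its end, in the units of the state.
- sense(): the state, without advancing time (a new reading comes with each control period).
- get_image(name): name is "scene" or "top" or "wrist"; returns the picture (420x560x3 uint8, red, green, blue); there is no depth.
- camera_model(name): a dict with "fovy" (degrees; the focal length in pixels is half the picture's height over the tangent of half this angle, whatever the lens; pixels are square), "cx", "cy" (the principal point, pixels), "pose" (4x4, takes a point from camera to world coordinates). Camera axes: x right, y down, z forward; pixel columns grow to the right and rows downward; lengths in m; the calibration is good to about 2 mm. A picture is of the moment at which its call begins: read the wrist's pose just before it. camera_model takes no time and is no camera call; for the wrist camera it gives the pose at the moment of the call.
- finish_job(): hands the job in, once; it reports no verdict.
Trained networks look in the newest picture that a camera, given by its name, has taken for a name from the list of things; names that differ only in an ending like _2 or _b are one class to them, and where a whole thing is asked for, a point or a joint stands for the part that bears it (a point fixed in the world has none). Each returns a list of dicts, best first, with "p" (0 to 1); they miss things now and then, are a little off and sometimes report something else, mostly with a low value. They report only what shows in the picture. A call takes as long as a camera call.
- find_in(thing, camera): "rect" ([centre column, centre row, width, height] in pixels, round what is visible of it).
- mark_of(thing, camera): "uv" ([column, row] in pixels: a listed point, or the origin of a listed thing).
The state is a dict: "clock": time; "qpos": joint angles; "qvel": joint speeds; "tau": joint torques, N m; "tool_pos": TCP position; "eef_rot": TCP orientation; "contact_force": force on the tool from outside, world axes, zero at the start; "torque": the same for the moment, N m; "opening": finger opening in m.
Only numpy, scipy, OpenCV 4.12 (cv2) and the standard library are available. Lean on these libraries where they do the work, as an engineer would, in place of code of your own. Each camera call takes 0.05 s, during which the arm holds its last target.

## Working session

There is one attempt and no reset: what is moved stays moved. The work goes in short steps, Python scripts to look and compute and a tool call to move; the robot and the scene stay as the last step left them, time stands still between calls to the robot, and variables do not carry over. Pictures are saved under pics/ and viewed, and the job is handed in when it is done.

Besides the shell and the picture viewer there is one more tool, called after ">>>" in YAML: its name, and indented under it one key for each argument. step_arm: Moves the arm, as the interface text tells. Its arguments: {"type":"object","properties":{"plan":{"type":"array","items":{"type":"array","items":{"type":"number"}}}},"required":["plan"]}

```bash
mkdir -p pics; ls; python3 - <<'E'
from cell import *
import cv2,numpy as np
print(sense(), hold_point_z)
for n in ("scene","top"):
    im=get_image(n); cv2.imwrite(f"pics/{n}0.png",im[:,:,::-1])
    m=camera_model(n); print(n,m["fovy"],m["cx"],m["cy"],np.round(m["pose"],4).tolist())
    for t in ("door","cover_panel","stand_a","cabinet"):
        print(t,[(np.round(d["rect"]).tolist(),round(d["p"],2)) for d in find_in(t,n)], [(np.round(d["uv"],1).tolist(),round(d["p"],2)) for d in mark_of(t,n)])
    for t in ("eye_lower","eye_upper","pin_lower","pin_upper"):
        print(t,[(np.round(d["uv"],1).tolist(),round(d["p"],2)) for d in mark_of(t,n)])
print(sense()["clock"])
E
```

```text
pics
{'clock': 0.0, 'qpos': array([ 1.24201042,  0.46840237, -0.01160176,  1.60364506,  0.00598486,
        1.07139694, -0.05629382]), 'qvel': array([-0.00047456, -0.00068014,  0.0004701 ,  0.00093664,  0.00049257,
       -0.00190129,  0.00084542]), 'tau': array([-4.70606374e-04, -5.32383513e+01,  2.15697224e-02, -2.51302385e+01,
        1.15108475e-02,  7.77426932e-03,  5.11460954e-06]), 'tool_pos': array([ 0.18301875, -0.62310766,  0.23031311]), 'eef_rot': array([ 8.00577072e-01, -5.99229110e-01, -7.59896143e-04, -4.98034867e-04]), 'contact_force': array([-0.073452  ,  0.3021446 ,  0.46089211]), 'torque': array([-0.00677942, -0.02181476,  0.02815565]), 'opening': 0.08518174881449456} 0.0187
scene 45.43414973912341 287.2108559853676 207.62573356877255 [[-0.8774, -0.3014, 0.3732, 0.1559], [-0.4794, 0.5216, -0.7058, 0.8181], [0.018, -0.7982, -0.6021, 0.7479], [0.0, 0.0, 0.0, 1.0]]
door [([376.0, 176.0, 65.0, 76.0], 0.72)] [([376.9, 210.7], 0.89)]
cover_panel [([279.0, 298.0, 60.0, 83.0], 0.74)] [([278.5, 334.2], 0.71)]
stand_a [([372.0, 206.0, 41.0, 30.0], 0.83)] [([372.3, 209.7], 0.7)]
cabinet [([259.0, 213.0, 107.0, 108.0], 0.85)] [([254.0, 243.3], 0.67)]
eye_lower []
eye_upper [([353.8, 156.7], 0.6)]
pin_lower [([302.4, 231.7], 0.58)]
pin_upper [([301.6, 194.1], 0.91)]
top 57.10071303649948 281.5263399148004 207.3404588677578 [[-0.0229, -0.991, 0.1318, 0.4052], [-0.9997, 0.0237, 0.005, 0.0696], [-0.008, -0.1316, -0.9913, 0.9327], [0.0, 0.0, 0.0, 1.0]]
door [([390.0, 238.0, 35.0, 75.0], 0.82)] [([376.5, 245.3], 0.69)]
cover_panel [([181.0, 240.0, 29.0, 53.0], 0.89), ([372.0, 247.0, 22.0, 40.0], 0.33)] [([193.2, 241.9], 0.67)]
stand_a [([373.0, 246.0, 17.0, 43.0], 0.86)] [([379.3, 247.0], 0.8)]
cabinet [([271.0, 169.0, 83.0, 90.0], 0.74)] [([273.9, 173.0], 0.85)]
eye_lower [([377.2, 214.0], 0.64)]
eye_upper [([390.4, 210.6], 0.77)]
pin_lower [([294.9, 207.8], 0.97)]
pin_upper [([296.6, 199.7], 0.56)]
1.3
```

```bash
python3 - <<'E'
import cv2
a=cv2.imread("pics/top0.png");cv2.imwrite("pics/top0c.png",cv2.resize(a[130:330,140:440],None,fx=2.6,fy=2.6,interpolation=cv2.INTER_CUBIC))
a=cv2.imread("pics/scene0.png");cv2.imwrite("pics/scene0c.png",cv2.resize(a[110:360,180:430],None,fx=2.4,fy=2.4,interpolation=cv2.INTER_CUBIC))
E
```

```text
(no output)
```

View pics/top0c.png

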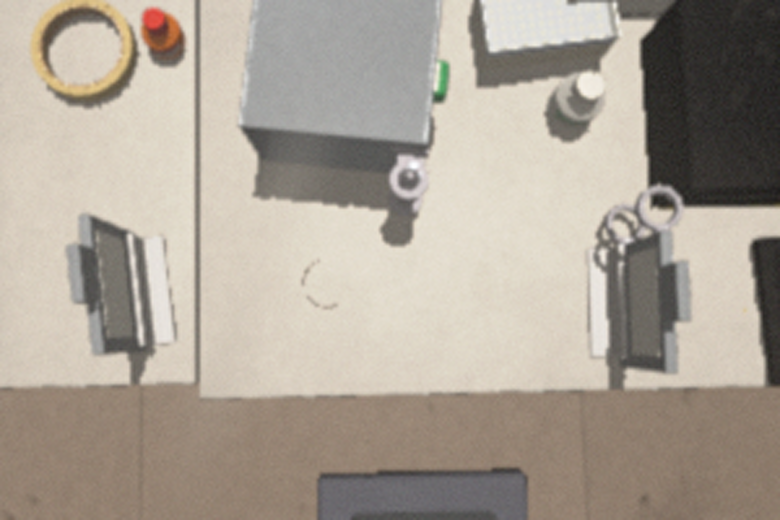

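View pics/scene0c.png

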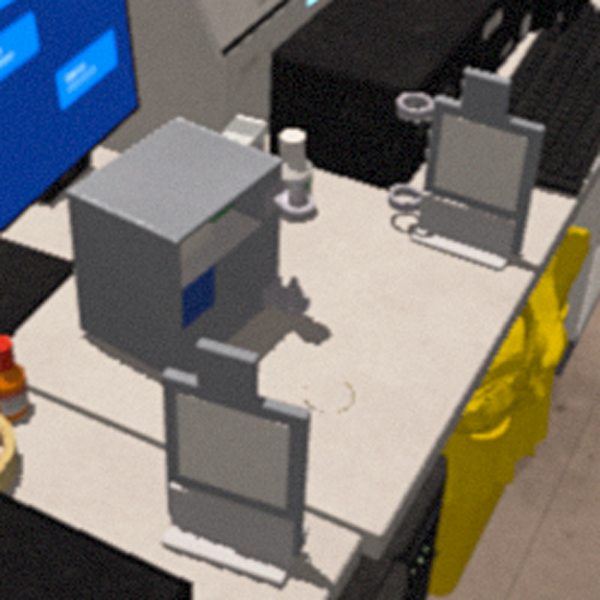

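View pics/top0.png

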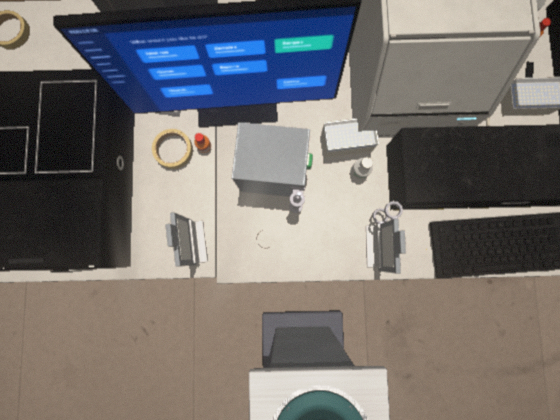

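```bash
cat > h.py <<'E'
from cell import *
import numpy as np, cv2
def ray(n,uv,m=None):
    m=m or camera_model(n); f=210/np.tan(np.radians(m["fovy"])/2)
    d=np.array([(uv[0]-m["cx"])/f,(uv[1]-m["cy"])/f,1.]); P=np.array(m["pose"])
    return P[:3,3],P[:3,:3]@d
def atz(n,uv,z,m=None):
    o,d=ray(n,uv,m); return o+d*(z-o[2])/d[2]
def proj(n,p,m=None):
    m=m or camera_model(n); f=210/np.tan(np.radians(m["fovy"])/2); P=np.array(m["pose"])
    c=P[:3,:3].T@(np.asarray(p)-P[:3,3]); return np.array([m["cx"]+f*c[0]/c[2],m["cy"]+f*c[1]/c[2]])
E
python3 - <<'E'
from h import *
np.set_printoptions(precision=4,suppress=True)
for n,uv,z,l in [("scene",(376.9,210.7),.006,"door"),("top",(376.5,245.3),.006,"door"),("scene",(353.8,156.7),.132,"eyeU"),("top",(390.4,210.6),.132,"eyeU"),("top",(377.2,214),.022,"eyeL"),
 ("scene",(372.3,209.7),0,"st"),("top",(379.3,247),0,"st"),("scene",(254,243.3),0,"cab"),("top",(273.9,173),0,"cab"),
 ("scene",(302.4,231.7),.026,"pinL"),("scene",(301.6,194.1),.136,"pinU"),("top",(294.9,207.8),.026,"pinL"),("top",(296.6,199.7),.136,"pinU"),("scene",(278.5,334.2),.006,"cov"),("top",(193.2,241.9),.006,"cov")]:
    print(l,n,atz(n,uv,z))
# panel top corners: top pic crop px -> full; z=.156 and cabinet top z=.165
c=lambda u,v:(140+u/2.6,130+v/2.6)
for l,uv,z in [("door top near eye",c(663,232),.156),("door top other",c(672,371),.156),("tab far",c(683,262),.194),("tab near",c(684,320),.194),
 ("cab top front left",c(242,126),.165),("cab top front right",c(430,146),.165)]:
    print(l,atz("top",uv,z))
E
python3 - <<'E'
E
```

```text
door scene [ 0.4195 -0.1506  0.006 ]
door top [ 0.4316 -0.1503  0.006 ]
eyeU scene [ 0.4971 -0.1585  0.132 ]
eyeU top [ 0.4994 -0.1533  0.132 ]
eyeL top [ 0.5049 -0.1522  0.022 ]
st scene [ 0.433  -0.1565  0.    ]
st top [ 0.4276 -0.1582  0.    ]
cab scene [0.6203 0.0964 0.    ]
cab top [0.6151 0.0911 0.    ]
pinL scene [0.5307 0.0337 0.026 ]
pinU scene [0.5316 0.0442 0.136 ]
pinL top [0.5239 0.0425 0.026 ]
pinU top [0.5265 0.0417 0.136 ]
cov scene [0.4443 0.2958 0.006 ]
cov top [0.4499 0.2879 0.006 ]
door top near eye [ 0.4788 -0.1548  0.156 ]
door top other [ 0.3724 -0.1551  0.156 ]
tab far [ 0.4527 -0.1571  0.194 ]
tab near [ 0.4104 -0.1551  0.194 ]
cab top front left [0.5687 0.1703 0.165 ]
cab top front right [0.5493 0.0242 0.165 ]
```

>>> step_arm:
  plan:
    - [0,0,-50,0,85]
    - [-40,-40,-80,0.1,85]
    - [-80,-80,-80,0.2,85]
    - [-120,-120,-80,0.28,85]
    - [-160,-160,-80,0.286,85]

```text
clock: 1.92
tool_pos: [0.2924, -0.4233, 0.3116]
eef_rot: [-0.707, 0.707, -0.0, -0.0]
contact_force: [0.6, 0.3, 0.9]
opening: 0.085
```

>>> step_arm:
  plan:
    - [-54,-28,0,0,85]
    - [-108,-56,0,0,85]
    - [-162,-84,0,0,85]
    - [-216,-112,10,0,85]
    - [-268,-139,30,0,85]

```text
clock: 2.55
tool_pos: [0.4331, -0.1539, 0.2823]
eef_rot: [-0.707, 0.707, -0.002, 0.0]
contact_force: [1.2, -0.1, -0.5]
opening: 0.0847
```

>>> step_arm:
  plan:
    - [0,0,0,0,85]

```text
clock: 2.68
tool_pos: [0.4339, -0.1494, 0.2814]
eef_rot: [0.71, -0.704, 0.001, -0.001]
contact_force: [-1.1, -0.3, 0.2]
opening: 0.0853
```

```bash
python3 - <<'E'
from h import *
np.set_printoptions(precision=4,suppress=True)
print(sense()["tool_pos"])
m=camera_model("wrist");im=get_image("wrist"); cv2.imwrite("pics/w1.png",im[:,:,::-1])
print(m)
for t in ("door","stand_a","eye_upper","eye_lower","pin_upper","pin_lower"):
    for d in mark_of(t,"wrist"): print(t,d)
for p in [(.4097,-.1595,.194),(.4537,-.1595,.194),(.4097,-.1495,.194),(.4537,-.1495,.194),(.3707,-.1595,.156),(.3707,-.1495,.156)]: print(p,proj("wrist",p,m))
im=get_image("top"); cv2.imwrite("pics/t1.png",im[:,:,::-1])
E
```

```text
[ 0.4339 -0.1494  0.2814]
{'fovy': 70.11000268144953, 'cx': 282.310772469718, 'cy': 208.53346236957307, 'pose': array([[ 0.007 , -0.9527, -0.304 ,  0.5112],
       [-1.    , -0.0065, -0.0025, -0.1493],
       [ 0.0004,  0.304 , -0.9527,  0.4243],
       [ 0.    ,  0.    ,  0.    ,  1.    ]])}
door {'uv': [288.4, 176.3], 'p': 0.94}
eye_upper {'uv': [289.7, 125.4], 'p': 0.78}
eye_lower {'uv': [289.5, 121.3], 'p': 0.88}
pin_upper {'uv': [71.8, 89.5], 'p': 0.62}
pin_lower {'uv': [129.4, 98.1], 'p': 0.97}
(0.4097, -0.1595, 0.194) [293.6026 240.5458]
(0.4537, -0.1595, 0.194) [294.627  189.4027]
(0.4097, -0.1495, 0.194) [281.6456 240.4713]
(0.4537, -0.1495, 0.194) [281.9951 189.3185]
(0.3707, -0.1595, 0.156) [291.4956 261.0725]
(0.3707, -0.1495, 0.156) [281.4644 261.0116]
```

View pics/w1.png

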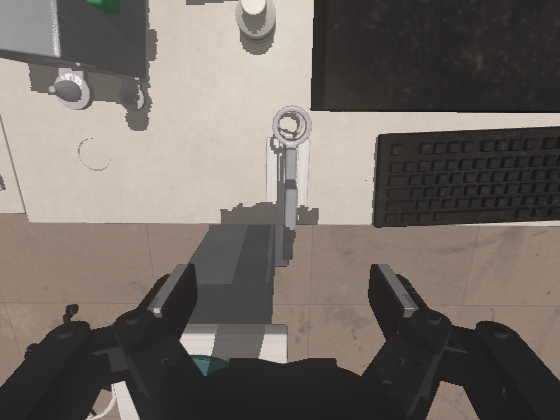

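```bash
python3 - <<'E'
import cv2
a=cv2.imread("pics/w1.png");cv2.imwrite("pics/w1c.png",cv2.resize(a[95:275,220:360],None,fx=3.3,fy=3.3,interpolation=cv2.INTER_CUBIC))
cv2.imwrite("pics/w1d.png",cv2.resize(a[50:130,40:170],None,fx=5,fy=5,interpolation=cv2.INTER_CUBIC))
E
```

```text
(no output)
```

View pics/w1c.png

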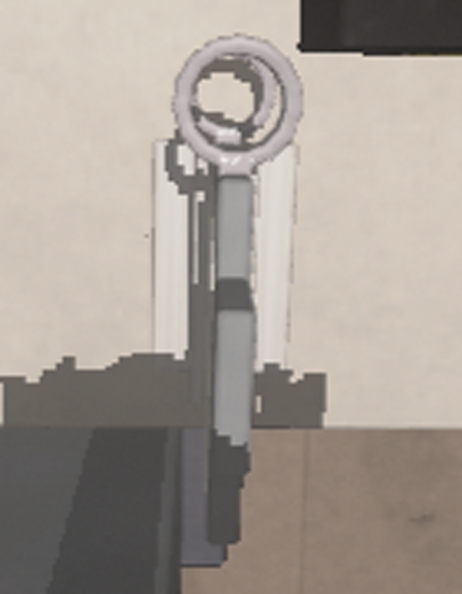

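View pics/w1d.png

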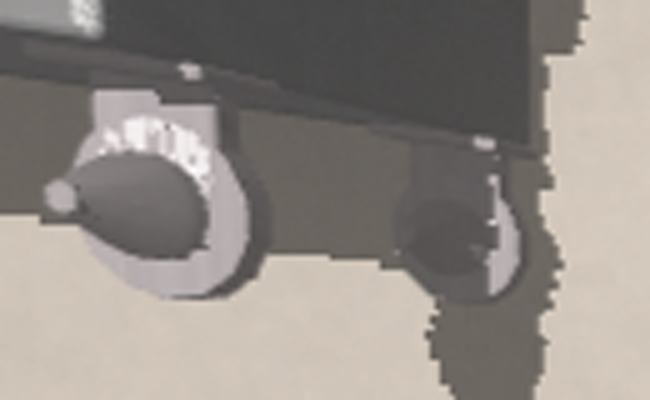

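```bash
python3 - <<'E'
from h import *
np.set_printoptions(precision=4,suppress=True)
m=camera_model("wrist")
for l,uv,z in [("pU",(72,91.4),.136),("tip",(52,89),.160),("pL",(131.4,98.6),.026),("netU",(71.8,89.5),.136),("netL",(129.4,98.1),.026),("eyeU ring top",(292.1,125.3),.144),("eye net",(289.7,125.4),.132),("eyeL net",(289.5,121.3),.022),("door net",(288.4,176.3),.006),("tabfar",(291.2,188.3),.194)]: print(l,atz("wrist",uv,z,m))
# top image tip
E
```

```text
pU [0.5297 0.0333 0.136 ]
tip [0.53   0.0337 0.16  ]
pL [0.5285 0.0325 0.026 ]
netU [0.5313 0.0331 0.136 ]
netL [0.5291 0.0349 0.026 ]
eyeU ring top [ 0.4998 -0.1651  0.144 ]
eye net [ 0.4992 -0.1632  0.132 ]
eyeL net [ 0.5004 -0.1658  0.022 ]
door net [ 0.4249 -0.1649  0.006 ]
tabfar [ 0.4533 -0.1629  0.194 ]
```

```bash
python3 - <<'E'
from h import *
np.set_printoptions(precision=4,suppress=True)
print(sense()["tool_pos"],sense()["eef_rot"],sense()["qvel"])
m=camera_model("wrist");im=get_image("wrist"); cv2.imwrite("pics/w2.png",im[:,:,::-1]); np.save("w2.npy",m["pose"])
for t,z in dict(door=.006,eye_upper=.132,eye_lower=.022,pin_upper=.136,pin_lower=.026).items():
    for d in mark_of(t,"wrist"): print(t,d,atz("wrist",d["uv"],z,m))
a=im[:,:,::-1]
cv2.imwrite("pics/w2c.png",cv2.resize(a[95:275,220:360],None,fx=3.3,fy=3.3,interpolation=cv2.INTER_CUBIC))
cv2.imwrite("pics/w2d.png",cv2.resize(a[50:130,40:170],None,fx=5,fy=5,interpolation=cv2.INTER_CUBIC))
print(sense()["tool_pos"],sense()["clock"])
E
```

```text
[ 0.4328 -0.155   0.2826] [-0.7059  0.7083 -0.0024  0.0005] [-0.004  -0.0011 -0.0073  0.0003 -0.0004 -0.003  -0.0008]
door {'uv': [281.9, 176.2], 'p': 0.61} [ 0.425  -0.1557  0.006 ]
eye_upper {'uv': [283.6, 125.4], 'p': 0.66} [ 0.4993 -0.1574  0.132 ]
eye_lower {'uv': [284.6, 122.3], 'p': 0.58} [ 0.4991 -0.1595  0.022 ]
pin_upper {'uv': [64.7, 94.2], 'p': 0.79} [0.5274 0.0404 0.136 ]
pin_lower {'uv': [123.2, 98.1], 'p': 0.79} [0.5292 0.0427 0.026 ]
[ 0.433  -0.154   0.2824] 3.375
```

View pics/w2c.png

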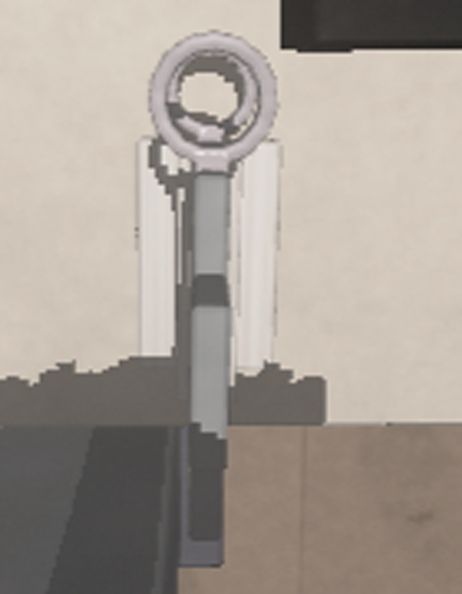

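View pics/w2d.png

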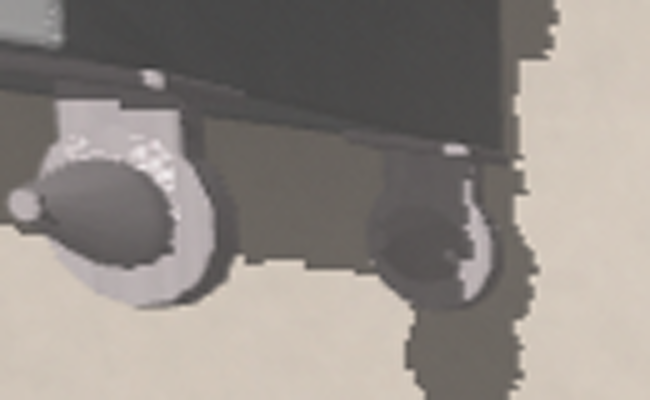

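```bash
python3 - <<'E'
from h import *
np.set_printoptions(precision=4,suppress=True)
m=dict(camera_model("wrist"));m["pose"]=np.load("w2.npy")
for l,uv,z in [("pU",(65,93),.136),("tip",(44.8,91),.160),("pL",(126,98.6),.026),("eyeU ring top",(284.6,125.3),.144),("eyeUhole",(220+213/3.3,95+102/3.3),.144),("tabfar",(283.5,187.1),.194),("tabmid",(220+208.5/3.3,95+400/3.3),.194)]: print(l,atz("wrist",uv,z,m))
E
```

```text
pU [0.5284 0.0399 0.136 ]
tip [0.5285 0.04   0.16  ]
pL [0.5286 0.0393 0.026 ]
eyeU ring top [ 0.4998 -0.1582  0.144 ]
eyeUhole [ 0.4992 -0.1582  0.144 ]
tabfar [ 0.4543 -0.1568  0.194 ]
tabmid [ 0.4298 -0.1565  0.194 ]
```

>>> step_arm:
  plan:
    - [2,1,50,0,85]
    - [2,1,90,0,85]
    - [2,1,112,0,85]
    - [2,1,120,0,85]
    - [2,1,120,0,60]

```text
clock: 4.0
tool_pos: [0.4326, -0.1563, 0.1624]
eef_rot: [-0.707, 0.708, -0.002, 0.001]
contact_force: [-0.6, 0.1, -0.2]
opening: 0.0694
```

>>> step_arm:
  plan:
    - [0,0,0,0,30]
    - [0,0,0,0,10]
    - [0,0,0,0,0]
    - [0,0,0,0,0]
    - [0,0,0,0,0]

```text
clock: 4.62
tool_pos: [0.4332, -0.1565, 0.1631]
eef_rot: [-0.707, 0.708, -0.003, 0.001]
contact_force: [-0.9, -0.4, 6.2]
opening: 0.0091
```

>>> step_arm:
  plan:
    - [0,0,-10,0,0]
    - [0,0,-25,0,0]
    - [0,0,-42,0,0]
    - [0,0,-58,0,0]
    - [0,0,-60,0,0]

```text
clock: 5.25
tool_pos: [0.4336, -0.1565, 0.2246]
eef_rot: [-0.707, 0.708, -0.004, 0.001]
contact_force: [-0.1, -0.7, -3.6]
opening: 0.009
```

>>> step_arm:
  plan:
    - [0,0,0,0,0]
    - [0,0,0,0,0]

```text
clock: 5.5
tool_pos: [0.4333, -0.1564, 0.2241]
eef_rot: [-0.707, 0.708, -0.004, 0.001]
contact_force: [0.2, 0.1, -2.0]
opening: 0.0091
```

```bash
cat > look.py <<'E'
from h import *
import sys
np.set_printoptions(precision=4,suppress=True)
k=sys.argv[1]; dz=float(sys.argv[2])
s=sense();print(s["tool_pos"],s["eef_rot"],s["opening"])
m=camera_model("wrist");im=get_image("wrist"); np.save(k+".npy",m["pose"])
cv2.imwrite(f"pics/{k}.png",im[:,:,::-1])
for t,z in dict(eye_upper=.132+dz,eye_lower=.022+dz,pin_upper=.136,pin_lower=.026).items():
    for d in mark_of(t,"wrist"): print(t,d,atz("wrist",d["uv"],z,m))
print(sense()["clock"])
E
python3 look.py w3 .06
```

```text
[ 0.4333 -0.1564  0.2241] [-0.7066  0.7076 -0.0036  0.0011] 0.009109239294647452
eye_upper {'uv': [283.0, 132.6], 'p': 0.79} [ 0.5002 -0.1576  0.192 ]
eye_upper {'uv': [97.9, 93.0], 'p': 0.4} [ 0.5214 -0.0564  0.192 ]
eye_lower {'uv': [282.9, 126.8], 'p': 0.85} [ 0.4992 -0.1581  0.082 ]
pin_upper {'uv': [9.9, 87.6], 'p': 0.71} [0.5288 0.0378 0.136 ]
pin_lower {'uv': [94.3, 95.3], 'p': 0.88} [0.5299 0.0426 0.026 ]
5.75
```

View pics/w3.png

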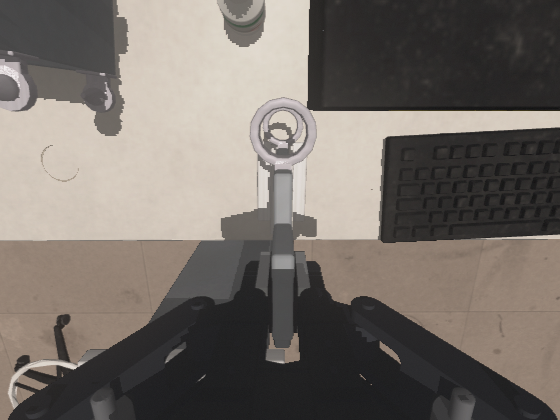

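>>> step_arm:
  plan:
    - [-30,0,0,0,0]
    - [-75,0,0,0,0]
    - [-120,0,0,0,0]
    - [-165,0,0,0,0]
    - [-198,0,0,0,0]

```text
clock: 6.38
tool_pos: [0.4336, 0.0435, 0.2236]
eef_rot: [0.707, -0.707, 0.004, -0.001]
contact_force: [-0.1, -0.0, -2.7]
opening: 0.0093
```

>>> step_arm:
  plan:
    - [0,0,0,0,0]
    - [0,0,0,0,0]
    - [0,0,0,0,0]
    - [0,0,0,0,0]

```text
clock: 6.88
tool_pos: [0.4336, 0.0426, 0.2236]
eef_rot: [-0.707, 0.708, -0.004, 0.001]
contact_force: [0.5, 0.2, -1.9]
opening: 0.0089
```

```bash
python3 look.py w4 .06
```

```text
[0.4336 0.0426 0.2236] [-0.7065  0.7077 -0.0037  0.0013] 0.008921532610168743
eye_upper {'uv': [280.9, 130.6], 'p': 0.85} [0.5017 0.0427 0.192 ]
eye_lower {'uv': [282.1, 123.2], 'p': 0.88} [0.5028 0.0417 0.082 ]
pin_upper {'uv': [286.0, 90.5], 'p': 0.85} [0.5268 0.039  0.136 ]
pin_lower {'uv': [281.1, 95.7], 'p': 0.7} [0.5295 0.0425 0.026 ]
7.125
```

View pics/w4.png

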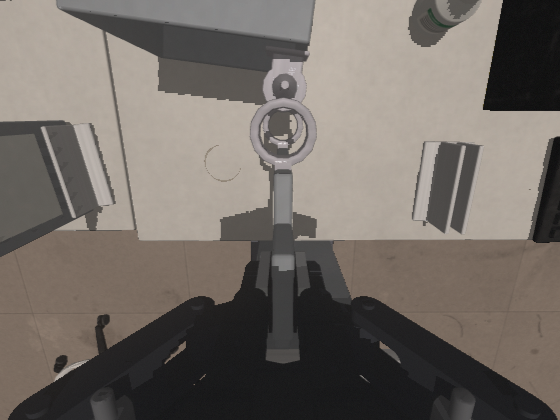

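```bash
python3 - <<'E'
from h import *
np.set_printoptions(precision=4,suppress=True)
m=dict(camera_model("wrist"));m["pose"]=np.load("w4.npy")
im=cv2.imread("pics/w4.png")
cv2.imwrite("pics/w4c.png",cv2.resize(im[50:180,230:340],None,fx=4.5,fy=4.5,interpolation=cv2.INTER_CUBIC))
E
```

```text
(no output)
```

View pics/w4c.png

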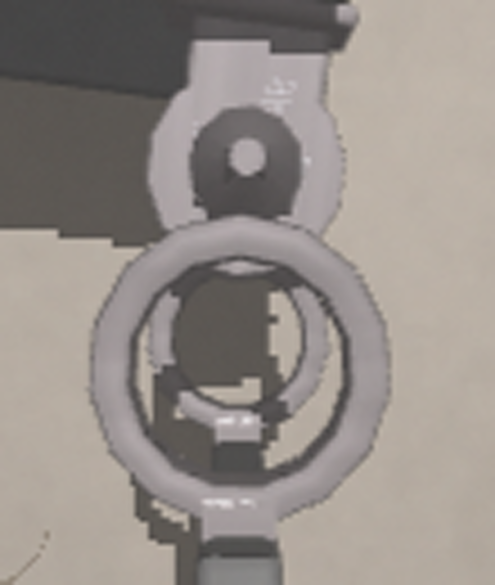

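```bash
python3 - <<'E'
from h import *
np.set_printoptions(precision=4,suppress=True)
m=dict(camera_model("wrist"));m["pose"]=np.load("w4.npy")
for l,uv,z in [("tip",(284.9,84.9),.16),("shoulder",(284.8,86),.136),("ringtop",(283.3,131.8),.204)]: print(l,atz("wrist",uv,z,m))
for p in (.192,.204): print(proj("wrist",(.5285,.04,p),m))
E
```

```text
tip [0.5285 0.04   0.16  ]
shoulder [0.5298 0.0398 0.136 ]
ringtop [0.5016 0.0414 0.204 ]
[285.654   79.2209]
[285.9918  76.5228]
```

>>> step_arm:
  plan:
    - [1.5,-10,0,0,0]
    - [1.5,-20,0,0,0]
    - [1.5,-28,0,0,0]
    - [1.5,-28,0,0,0]
    - [1.5,-28,0,0,0]

```text
clock: 7.75
tool_pos: [0.4613, 0.0419, 0.2236]
eef_rot: [-0.707, 0.707, -0.003, 0.001]
contact_force: [-0.5, 0.0, -2.3]
opening: 0.0092
```

```bash
python3 look.py w5 .06; python3 - <<'E'
from h import *
im=cv2.imread("pics/w5.png")
cv2.imwrite("pics/w5c.png",cv2.resize(im[40:170,230:340],None,fx=4.5,fy=4.5,interpolation=cv2.INTER_CUBIC))
im=get_image("scene")[:,:,::-1]
cv2.imwrite("pics/s5c.png",cv2.resize(im[110:280,240:400],None,fx=3.5,fy=3.5,interpolation=cv2.INTER_CUBIC))
E
```

```text
[0.4613 0.0419 0.2236] [-0.7071  0.7071 -0.0034  0.0011] 0.009165079415585493
pin_upper {'uv': [288.1, 127.3], 'p': 0.75} [0.5289 0.0368 0.136 ]
8.0
```

View pics/w5c.png

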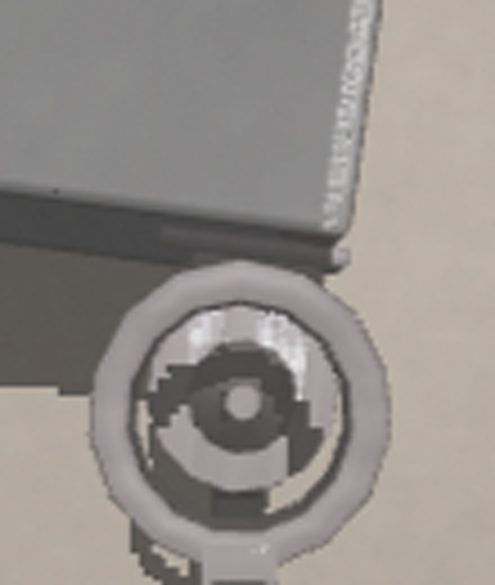

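View pics/s5c.png

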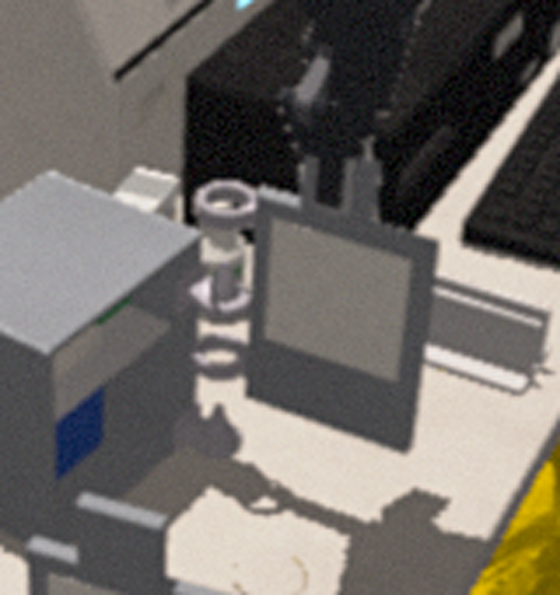

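```bash
python3 - <<'E'
from h import *
np.set_printoptions(precision=4,suppress=True)
m=dict(camera_model("wrist"));m["pose"]=np.load("w5.npy")
for l,uv,z in [("tip",(283.6,129.3),.16),("shoulder",(230+241/4.5,40+400/4.5),.136),("ringtop",(283.1,131.8),.204)]: print(l,atz("wrist",uv,z,m))
E
```

```text
tip [0.5286 0.0403 0.16  ]
shoulder [0.5278 0.0401 0.136 ]
ringtop [0.5293 0.0409 0.204 ]
```

>>> step_arm:
  plan:
    - [0,0,10,0,0]
    - [0,0,22,0,0]
    - [0,0,34,0,0]
    - [0,0,44,0,0]
    - [0,0,48,0,0]

```text
clock: 8.68
tool_pos: [0.4614, 0.0416, 0.1749]
eef_rot: [-0.707, 0.707, -0.003, 0.001]
contact_force: [-0.2, 0.2, -2.7]
opening: 0.0088
```

>>> step_arm:
  plan:
    - [0,0,3,0,0]
    - [0,0,6,0,0]
    - [0,0,8,0,0]
    - [0,0,8,0,0]

```text
clock: 9.18
tool_pos: [0.4616, 0.0416, 0.1671]
eef_rot: [-0.707, 0.707, -0.003, 0.001]
contact_force: [-0.1, 0.6, -2.6]
opening: 0.0088
```

```bash
python3 look.py w6 .004; python3 - <<'E'
from h import *
print(sense()["contact_force"])
im=cv2.imread("pics/w6.png")
a=cv2.resize(im[40:170,220:350],(390,390),interpolation=cv2.INTER_CUBIC)
im=get_image("scene")[:,:,::-1]
b=cv2.resize(im[130:260,240:370],(390,390),interpolation=cv2.INTER_CUBIC)
cv2.imwrite("pics/c6.png",np.hstack([a,b]))
E
```

```text
[0.4616 0.0416 0.1671] [-0.7071  0.7071 -0.0033  0.001 ] 0.008824485938121298
eye_upper {'uv': [283.3, 194.6], 'p': 0.41} [0.4924 0.0404 0.136 ]
pin_upper {'uv': [284.6, 133.5], 'p': 0.94} [0.5281 0.0397 0.136 ]
9.425
[-0.23515187  0.33140148 -2.63708428]
```

View pics/c6.png

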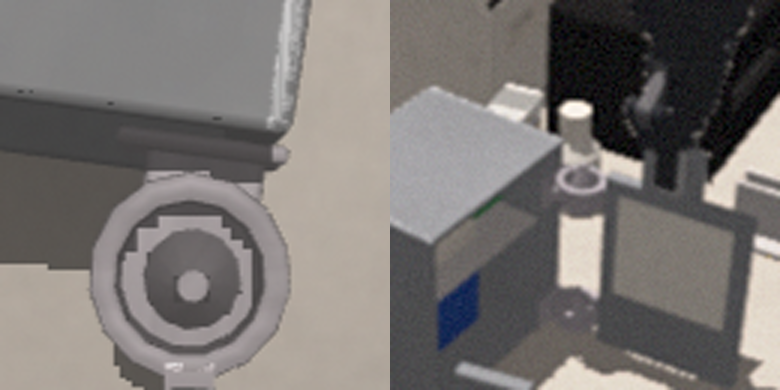

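Both eyes surround their pins (upper pin tip at about pixel (284,135), centred in the ring). The force still shows the full door weight, so I'll lower the last few mm until it seats.

>>> step_arm:
  plan:
    - [0,0,1.5,0,0]
    - [0,0,1.5,0,0]

```text
clock: 9.72
tool_pos: [0.4615, 0.0417, 0.1668]
eef_rot: [-0.707, 0.707, -0.004, 0.001]
contact_force: [-5.8, -0.4, 13.0]
opening: 0.0089
```

>>> step_arm:
  plan:
    - [0,0,1.5,0,0]
    - [0,0,1.5,0,0]

```text
clock: 9.98
tool_pos: [0.4615, 0.0417, 0.1668]
eef_rot: [-0.707, 0.707, -0.004, 0.0]
contact_force: [-6.9, -1.1, 13.5]
opening: 0.009
```

>>> step_arm:
  plan:
    - [0,0,0,0,0]
    - [0,0,0,0,20]
    - [0,0,0,0,40]
    - [0,0,0,0,60]
    - [0,0,0,0,70]

```text
clock: 10.6
tool_pos: [0.4615, 0.0417, 0.1668]
eef_rot: [-0.707, 0.707, -0.004, 0.0]
contact_force: [0.1, -0.3, -0.1]
opening: 0.0696
```

>>> step_arm:
  plan:
    - [0,0,-15,0,70]
    - [0,0,-40,0,70]
    - [0,0,-80,0,70]
    - [0,0,-100,0,70]
    - [0,0,-100,0,70]

```text
clock: 11.22
tool_pos: [0.462, 0.0424, 0.269]
eef_rot: [-0.707, 0.707, -0.006, 0.002]
contact_force: [-0.8, 0.2, 0.8]
opening: 0.0699
```

```bash
python3 look.py w7 .004; python3 - <<'E'
from h import *
print(sense()["contact_force"])
a=cv2.resize(cv2.imread("pics/w7.png"),(400,300))
im=get_image("scene")[:,:,::-1]
b=cv2.resize(im[130:280,220:420],(400,300),interpolation=cv2.INTER_CUBIC)
cv2.imwrite("pics/c7.png",np.hstack([a,b]))
E
```

```text
[0.462  0.0424 0.269 ] [-0.7069  0.7073 -0.0057  0.0019] 0.06990168091274294
eye_upper {'uv': [282.7, 131.9], 'p': 0.98} [0.5244 0.0408 0.136 ]
eye_lower {'uv': [283.3, 118.1], 'p': 0.57} [0.5355 0.0393 0.026 ]
pin_upper {'uv': [283.8, 129.9], 'p': 0.68} [0.5262 0.0398 0.136 ]
11.475
[ 6.14426919e-01 -2.60110755e-01 -1.13036656e-04]
```

View pics/c7.png

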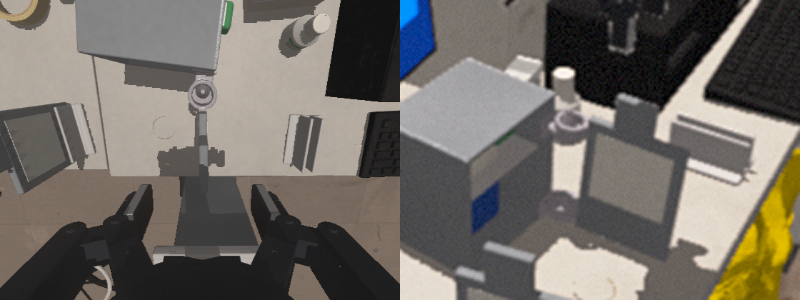

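>>> step_arm:
  plan:
    - [0,0,0,0,70]
    - [0,0,0,0,70]
    - [0,0,0,0,70]
    - [0,0,0,0,70]
    - [0,0,0,0,70]

```text
clock: 12.15
tool_pos: [0.4604, 0.0421, 0.2659]
eef_rot: [-0.707, 0.707, -0.003, -0.0]
contact_force: [-0.8, -0.0, -0.3]
opening: 0.0703
```

```bash
python3 - <<'E'
from h import *
a=cv2.imread("pics/w7.png"); b=get_image("wrist")[:,:,::-1]
cv2.imwrite("pics/w8.png",b)
print(cv2.absdiff(a,b.copy())[90:260,230:340].mean(), [np.round(d["uv"],1) for d in mark_of("eye_upper","wrist")], [np.round(d["uv"],1) for d in mark_of("door","wrist")])
finish_job()
E
```

```text
5.932299465240642 [array([283.2, 127. ])] [array([282.5, 173.1])]
the job is handed in; nothing more can be done
```

The door with the hinge eyes is hung on the cabinet's two pins and released. I handed the job in at about 12 s of the 38 s allowed; `finish_job` gave no verdict.

I gripped the door by its tab and lifted it 60 mm out of the slot. I lined its eyes up over the pins to within about 1 mm by the wrist camera, then lowered it while still held.

**Seating:** the tool stopped at the height expected for full seating. The vertical force changed from about -2.6 N (the door's weight) to +13 N, so the door was resting on its supports before I let go.

**After release:** the pictures show the door upright with the upper pin centred in its ring. The network put `eye_upper` and `pin_upper` about 2 mm apart. The plain panel still stands in its slot, and the gripper was about 100 mm up with under 1 N of force on it.

**Less certain checks:**
- **Lower eye:** the door partly hid it at the end. Its last network reading, at 0.57 confidence, was about 7 mm off the pin axis. I take this as detection error, since both rings are fixed to the same door.
- **Door at rest:** the last wrist picture differed slightly from the one before. I put that down to the arm settling by about 3 mm, but I didn't measure the door's motion separately.

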